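# Shut the bench valve with the T-key

### The arm

A 7-joint arm with a two-finger parallel gripper is mounted at the origin on a cart in front of the work surface, level with it; the furniture and walls round the work are solid. World frame = base frame: x ahead of the robot, y to its left, z up, the work surface at z = 0. Lengths are in m, angles in rad, forces in N, time in s.
With the tool pointing down it reaches from about 0.425 to 0.925 m from the base axis. Payload 6.8 kg.
Tool frame: the origin (TCP) lies midway between the tips of the shut fingers; the grasp point (between the pads) lies 19 mm behind it (pinch_z is the distance from the TCP to the grasp point, in m); z points along the fingers, y is the line along which they close (so a half turn about z gives the same grasp; the last joint's range is limited). The gripper opens to 88 mm and grips with 3 to 60 N. Pads are 20 mm wide; open, the fingers measure 115 mm over their backs; the gripper's body (75 mm by 178 mm) begins 61 mm behind the grasp point.
Start: joints at [1.077, 0.477, 0.022, 1.555, -0.011, 1.109, -0.083], TCP at [0.254, -0.625, 0.223] pointing down, gripper open.
Joint ranges: [-2.96, 2.96], [-0.34, 2.1], [-1.41, 1.46], [0.24, 2.44], [-1.37, 4.51], [0.17, 1.92], [-2.96, 2.96]. Speed limits (rad/s): [2.39, 2.39, 3.14, 3.14, 3.14, 3.14, 3.14].

### API

Orientations are given as a unit quaternion [w, x, y, z].
In Python, from bench import * gives the robot as it stands. The module is installed in compiled form; this text tells all that it offers.
- The arm moves only by the tool move_arm, never from a script. Its argument "steps" is a list of rows, each an object with "jaw": the closure, from -1 (fully open) to 1 (shut), so that 0 is half open; "travel": the shift along the tool's x, y, z normalised to -1 to 1, where 1 is 0.3 m, a list of three; "turn": the turn, a rotation vector about the tool's x, y, z normalised to -1 to 1, where 1 is pi rad, a list of three. In form: [{"jaw": jaw, "travel": [tx, ty, tz], "turn": [ax, ay, az]}, ...]. A call has exactly 8 rows; each row is the pose to reach, as a shift and turn from the pose commanded when the call began, along the tool's axes at that moment, turning the shorter way round; what a row does not reach only later rows make up. A row lasts 1/12 s, in which the tool goes at most 41.7 mm and 7.16 degrees, less where a joint would pass 70% of its speed; a pose out of reach is approached as far as the arm can. A call with a number of a shift or a turn outside -1 to 1 is refused whole. A call with a gripper value outside its range is refused whole. The fingers move at their own pace and stop on an object; "force" is the grip in N (left out, the last holds). Time passes only in rows, so rows that repeat a pose let the fingers close, or fill a call up. It gives the time, the measured TCP pose, the force, the opening and the grip force at its end, in the units of the state.
- sense(): the state, without advancing time (a new reading comes with each control period).
- camera(name): name is "scene" or "top" or "wrist"; returns a dict with "frame" (480x640x3 uint8, red, green, blue), "fx", "fy", "cx", "cy" (pixels), "rvec" (rotation vector, rad) and "tvec" (3), from world to camera coordinates, as OpenCV has them. Camera axes: x right, y down, z forward; pixel columns grow to the right and rows downward; lengths in m; the calibration is good to about 2 mm. A picture is of the moment at which its call begins. There is no depth.
- finish_job(): hands the job in; it is judged then, once.
The state is a dict: "time_s": time; "q": joint angles; "joint_velocities": joint speeds; "joint_efforts": joint torques, N m; "tool_pos": TCP position; "tool_rot": TCP orientation; "wrist_force": force on the tool from outside, world axes, zero at the start; "ft_torque": the same for the moment, N m; "gripper_width": finger opening in m; "finger_force": force on a finger pad.
Only numpy, scipy, OpenCV 4.12 (cv2) and the standard library are available. Lean on these libraries where they do the work, as an engineer would, in place of code of your own. Each camera call takes 0.05 s, during which the arm holds its last target. There are 200 camera calls.

### The job

Lift the T-key out of its stand, seat it fully in the square socket of the bench shut-off valve and turn it clockwise, half turn by half turn, until the valve comes onto its soft seat. Nip it up only a little past the point where you feel the resistance jump (roughly 5 to 15 degrees more): it must bite, but do not crush the seat. Leave the key standing in the valve, let go, and do not disturb the bottles round about.

Things in the scene. Friction and masses are not known exactly. Their poses are not given: they have to be found in the camera images.
- key: steel T-key, 0.12 to 0.25 kg, upright in its stand. Origin: centre of the foot of the shank; z up along the shank, x along the T-bar. Shank 16 mm square (last 6 mm tapered to 13 mm), z 0 to 54 mm; dark hub block 30 (x) by 24 mm (y), z 54 to 84 mm; round T-bar 10 mm thick, axis at z 72 mm, reaching 65 mm either way along x
- hub (a point): centre of the T-bar, in the hub, 72 mm above the foot of the key; axes as the key's
- stand: grey key stand fixed on the bench, 60 x 60 x 42 mm, with a 20 mm square hole 36 mm deep in which the key stands with 2 mm play all round. Origin: centre of its underside
- valve: shut-off valve fixed on the bench: base plate 92 mm in diameter, two pipe stubs along y to 62 mm from the middle, turning head of 55 mm diameter, its top 68 mm up. Origin: centre of the underside, on the vertical turning axis. From the start the head turns clockwise (seen from above) by 3.8 to 5.6 rad with 0.05 N m of drag until the valve meets its seat, at an angle that nothing shows
- socket (a point): centre of the socket's mouth, on the turning axis, 68 mm above the bench; x and y along the sides of the square, z up; turns with the head. Socket 18 mm square (1 mm play round the shank: up to 0.17 rad of slack in turning), 34 mm deep, mouth chamfered by 2 mm; a fully seated key has its foot 34 mm below this point, its bar 38 mm above
- seat (a joint): how far the soft seat is compressed, in rad of turning after the valve met it; 0: not met; it stays as pressed (up to about 0.35). Turning on it takes 0.3 N m, rising by 0.8 N m per rad, against 0.05 before. Well shut: 0.08 to 0.45; beyond 0.45 the seat is crushed
- wash_bottle: wash bottle with bent spout, 66 x 72 x 216 mm, bystander
- amber_reagent: small reagent bottle, 36 mm diameter, 75 mm tall, bystander
Not all that is in view belongs to the job. There is more than one size of the key; the one meant has the size given above.

How it is judged:
By the outcome, as a careful person would: the job done as asked, in the order asked, and still so for the second after the job is handed in, with the robot touching nothing.
It also fails if it takes over 72 s, if anything falls off the work surface, if the arm or the gripper's body presses on something with over 40 N, if the wrist force passes 120 N, or if a joint passes its speed limit or range.

## Working session

There is one attempt and no reset: what is moved stays moved. The work goes in short steps, Python scripts to look and compute and a tool call to move; the robot and the scene stay as the last step left them, time stands still between calls to the robot, and variables do not carry over. Pictures are saved under pics/ and viewed, at most 10 in all, crops included, and the job is handed in when it is done.

Besides the shell and the picture viewer there is one more tool, called by a JSON object that holds its "method" and its "body", one argument or row to a line. move_arm: Moves the arm, as the interface text tells. Its arguments: {"type":"object","properties":{"steps":{"type":"array","items":{"type":"object","properties":{"jaw":{"type":"number"},"travel":{"type":"array","items":{"type":"number","minimum":-1,"maximum":1}},"turn":{"type":"array","items":{"type":"number","minimum":-1,"maximum":1}}}}},"force":{"type":"number"}},"required":["steps"]}

```bash
mkdir -p pics
cat > h.py <<'E'
from bench import *
import numpy as np, cv2
from scipy.spatial.transform import Rotation as R
def snap(n,f):
    c=camera(n); cv2.imwrite('pics/'+f,c['frame'][:,:,::-1]); np.save('pics/'+f+'.npy',c,allow_pickle=True); return c
def load(f): return np.load('pics/'+f+'.npy',allow_pickle=True).item()
def ray(c,u,v):
    Rm=cv2.Rodrigues(np.array(c['rvec'],float))[0]; t=np.array(c['tvec'],float).ravel()
    d=Rm.T@np.array([(u-c['cx'])/c['fx'],(v-c['cy'])/c['fy'],1.]); return -Rm.T@t,d
def onz(c,u,v,z):
    o,d=ray(c,u,v); return o+d*(z-o[2])/d[2]
def proj(c,p):
    return cv2.projectPoints(np.array(p,float).reshape(-1,3),np.array(c['rvec'],float),np.array(c['tvec'],float),np.array([[c['fx'],0,c['cx']],[0,c['fy'],c['cy']],[0,0,1]]),None)[0].reshape(-1,2)
def st():
    s=sense(); r=R.from_quat(np.array(s['tool_rot'])[[1,2,3,0]]); print(s['time_s'],'pos',np.round(s['tool_pos'],4),'q',np.round(s['q'],3),'F',np.round(s['wrist_force'],2),'T',np.round(s['ft_torque'],3),'w',s['gripper_width'],s['finger_force']); print(np.round(r.as_matrix(),3)); return s,r
E
python3 - <<'E'
from h import *
st()
for n in('scene','top'):
    c=snap(n,n+'1.png'); print(n,ray(c,320,240))
E
```

```text
0.0 pos [ 0.2538 -0.6248  0.2217] q [ 1.077  0.478  0.022  1.556 -0.011  1.109 -0.083] F [-0.37 -0.15  0.21] T [-0.031 -0.01   0.023] w 0.08786864740585638 0.0
[[ 0.926  0.376 -0.001]
 [ 0.376 -0.926  0.002]
 [-0.    -0.002 -1.   ]]
scene (array([ 0.15913599, -0.23012406,  0.74794981]), array([ 0.38333197,  0.58287546, -0.71682337]))
top (array([0.43242401, 0.31592373, 1.03287015]), array([ 0.08707478, -0.02643916, -0.99600804]))
```

View pics/scene1.png

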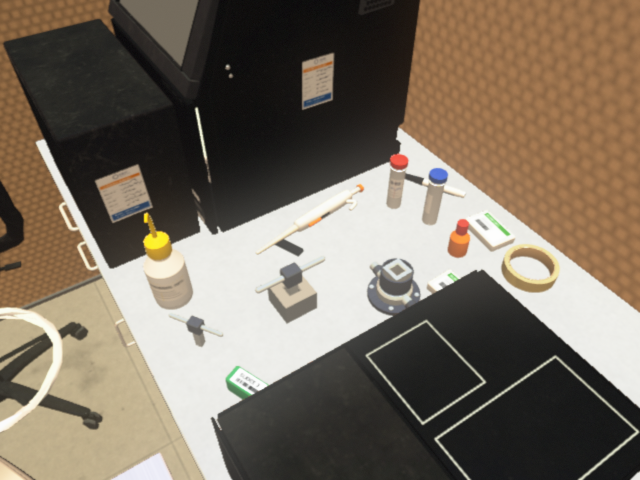

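View pics/top1.png

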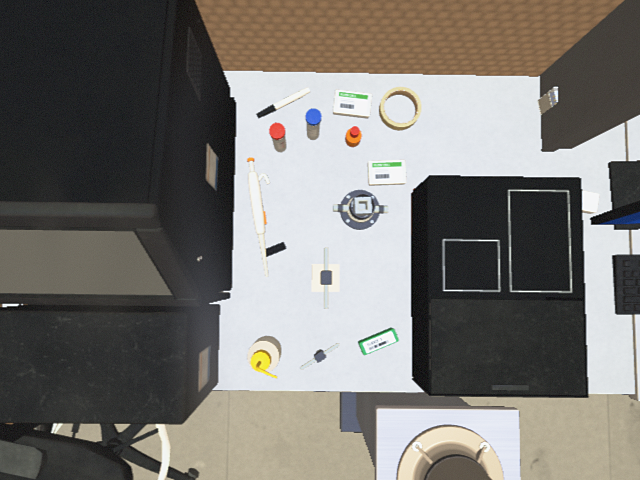

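Run:
```python
from h import *
s=load('scene1.png');t=load('top1.png')
def tri(a,b):
    o1,d1=ray(s,*a);o2,d2=ray(t,*b);A=np.c_[d1,-d2];k=np.linalg.lstsq(A,o2-o1,rcond=None)[0]
    p,q=o1+k[0]*d1,o2+k[1]*d2;return np.round((p+q)/2,4),np.round(np.linalg.norm(p-q),4)
print('box corner',tri((481,271),(427,177)))
print('box ends',[onz(t,u,v,.1).round(3) for u,v in((427,177),(580,178),(582,395),(428,396))])
print('hub',tri((291,274),(326,278)))
print('bar ends',[onz(t,u,v,.078).round(4) for u,v in((326,248),(326,308))])
print('small bar',[onz(t,u,v,.05).round(4) for u,v in((302,367),(338,345))])
print('stand',[onz(t,u,v,.042).round(4) for u,v in((312,264),(340,264),(340,292),(312,292))])
print('socket',tri((399,268),(363,205)))
for nm,a,b in(('red',(399,160),(277,129)),('blue',(438,175),(313,115)),('amber',(462,225),(354,131)),('wash',(148,217),(272,376)),('washcap',(157,240),(262,357))):print(nm,tri(a,b))
print('tcp in top',proj(t,[[.254,-.625,.22],[0,0,0]]))
a=cv2.resize(t['frame'][170:300,290:410],None,fx=5,fy=5,interpolation=2)[:,:,::-1]
b=cv2.resize(s['frame'][235:335,240:440],None,fx=3,fy=3,interpolation=2)[:,:,::-1]
o=np.zeros((600,800,3),np.uint8); a=cv2.resize(a,(277,300)); 
a=cv2.resize(t['frame'][180:300,280:400][:,:,::-1],(400,400),interpolation=2); b=cv2.resize(s['frame'][240:330,250:430][:,:,::-1],(400,200),interpolation=2)
o[:400,:400]=a;o[:200,400:]=b
o[200:400,400:]=cv2.resize(t['frame'][325:385,280:400][:,:,::-1],(400,200),interpolation=2)
cv2.imwrite('pics/crop1.png',o[:400])
```

```text
box corner (array([0.6398, 0.0805, 0.147 ]), np.float64(0.0035))
box ends [array([0.649, 0.069, 0.1  ]), array([ 0.652, -0.253,  0.1  ]), array([ 0.207, -0.243,  0.1  ]), array([0.202, 0.07 , 0.1  ])]
hub (array([0.4366, 0.2768, 0.0775]), np.float64(0.001))
bar ends [array([0.4992, 0.2777, 0.078 ]), array([0.3738, 0.2763, 0.078 ])]
small bar [array([0.247 , 0.3248, 0.05  ]), array([0.294 , 0.2487, 0.05  ])]
stand [array([0.4663, 0.3064, 0.042 ]), array([0.4672, 0.2454, 0.042 ]), array([0.4064, 0.2448, 0.042 ]), array([0.4056, 0.3056, 0.042 ])]
socket (array([0.5945, 0.1983, 0.0692]), np.float64(0.0028))
red (array([0.7418, 0.3843, 0.1086]), np.float64(0.0031))
blue (array([0.7726, 0.31  , 0.1097]), np.float64(0.003))
amber (array([0.7562, 0.2191, 0.0652]), np.float64(0.0003))
wash (array([0.264 , 0.3752, 0.2138]), np.float64(0.0047))
washcap (array([0.2778, 0.4033, 0.1354]), np.float64(0.0077))
tcp in top [[834.2473185  386.93366861]
 [448.03587634 478.2604129 ]]
```

View pics/crop1.png

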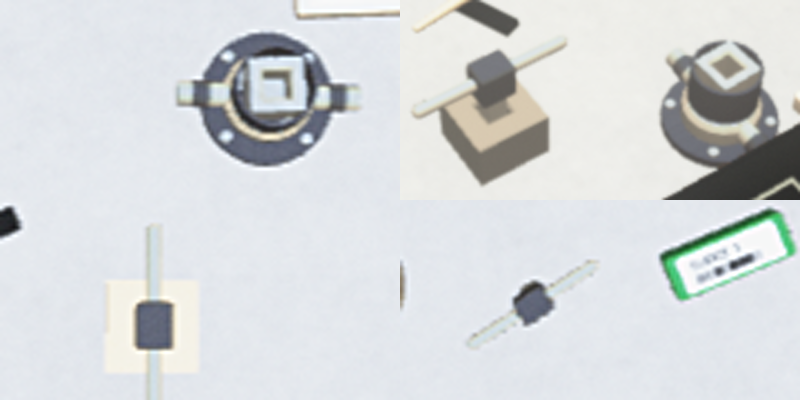

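Run:
```python
from h import *
t=load('top1.png')
for z in(0,.2,.4):print(z,[onz(t,u,v,z).round(2)[:2] for u,v in((591,219),(639,227),(612,162),(616,256),(542,150),(542,85),(625,120))])
c=snap('wrist','w1.png'); print(ray(c,320,240),c['fx'])
a=np.hstack([c['frame'],t['frame'][60:420,520:][:, :]] if 0 else [c['frame'][::1]]);
o=np.zeros((480,800,3),np.uint8);o[:,:640]=c['frame'];o[:480,640:]=cv2.resize(t['frame'][60:420,520:],(160,480));cv2.imwrite('pics/w1b.png',o[:,:,::-1])
```

```text
0 [array([ 0.58, -0.34]), array([ 0.56, -0.45]), array([ 0.72, -0.39]), array([ 0.5 , -0.39]), array([ 0.74, -0.23]), array([ 0.9 , -0.23]), array([ 0.82, -0.42])]
0.2 [array([ 0.55, -0.21]), array([ 0.54, -0.3 ]), array([ 0.66, -0.25]), array([ 0.48, -0.25]), array([ 0.68, -0.12]), array([ 0.81, -0.12]), array([ 0.74, -0.28])]
0.4 [array([ 0.52, -0.08]), array([ 0.51, -0.15]), array([ 0.61, -0.12]), array([ 0.47, -0.12]), array([ 0.62, -0.02]), array([ 0.72, -0.02]), array([ 0.67, -0.14])]
(array([ 0.32785338, -0.59407464,  0.38423354]), array([-0.25604054, -0.10070426, -0.96149082])) 356.47630852107653
```

View pics/w1b.png

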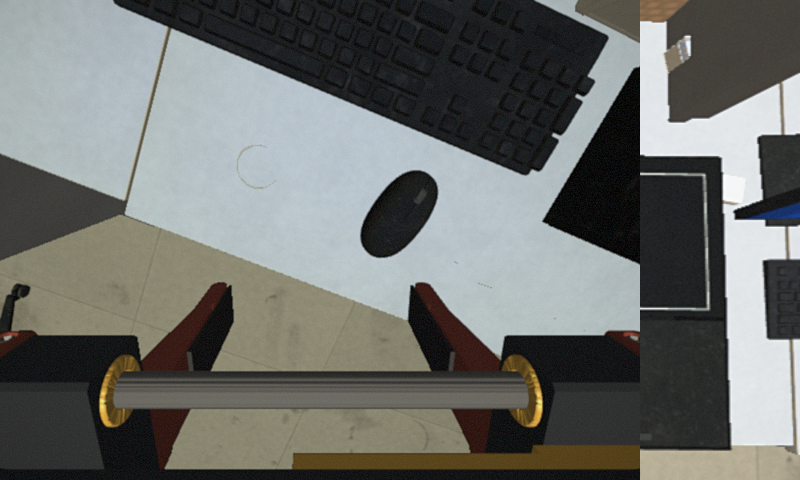

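```bash
cat >> h.py <<'E'
def plan(*wps,pos=None,rot=None):
    "waypoints (x,y,z,dheading deg cw+) -> travel/turn numbers"
    s=sense(); p=np.array(s['tool_pos']) if pos is None else np.array(pos); r=R.from_quat(np.array(s['tool_rot'])[[1,2,3,0]]) if rot is None else rot
    for w in wps:
        d=r.inv().apply(np.array(w[:3])-p)/.3; print(w,'travel',d.round(4),'turnz',round(w[3]/180,4) if len(w)>3 else '')
E
python3 - <<'E'
from h import *
plan((.26,-.44,.3),(.36,-.29,.3),(.46,0,.3))
E
```

```text
(0.26, -0.44, 0.3) travel [ 0.2511 -0.5639 -0.2595] turnz 
(0.36, -0.29, 0.3) travel [ 0.7481 -0.9018 -0.2591] turnz 
(0.46, 0, 0.3) travel [ 1.4207 -1.672  -0.2581] turnz
```

{"method": "move_arm", "body": {
  "steps": [
    {"jaw": -1, "travel": [0.05, -0.11, -0.1], "turn": [0, 0, 0]},
    {"jaw": -1, "travel": [0.1, -0.22, -0.2], "turn": [0, 0, 0]},
    {"jaw": -1, "travel": [0.15, -0.33, -0.26], "turn": [0, 0, 0]},
    {"jaw": -1, "travel": [0.2, -0.44, -0.26], "turn": [0, 0, 0]},
    {"jaw": -1, "travel": [0.25, -0.56, -0.26], "turn": [0, 0, 0]},
    {"jaw": -1, "travel": [0.35, -0.64, -0.26], "turn": [0, 0, 0]},
    {"jaw": -1, "travel": [0.45, -0.7, -0.26], "turn": [0, 0, 0]},
    {"jaw": -1, "travel": [0.55, -0.77, -0.26], "turn": [0, 0, 0]}
  ]
}}

```text
time_s: 0.82
tool_pos: [0.3201, -0.3478, 0.3009]
tool_rot: [0.0, 0.982, 0.191, 0.0]
wrist_force: [0.7, -0.7, 0.2]
gripper_width: 0.088
finger_force: 0.0
```

Run:
```python
from h import *
st()
plan((.38,-.25,.3),(.45,-.1,.3),(.48,0,.3),(.46,.1,.3),(.44,.2,.28),(.437,.277,.25))
```

```text
0.8167 pos [ 0.3201 -0.3478  0.3009] q [ 0.818  0.073 -0.131  1.913  0.011  1.155 -0.502] F [ 0.75 -0.75  0.19] T [-0.017 -0.006 -0.006] w 0.0879589151512147 0.0
[[ 0.927  0.376  0.   ]
 [ 0.376 -0.927 -0.001]
 [ 0.     0.001 -1.   ]]
(0.38, -0.25, 0.3) travel [ 0.3074 -0.227   0.0029] turnz 
(0.45, -0.1, 0.3) travel [ 0.7114 -0.6028  0.0026] turnz 
(0.48, 0, 0.3) travel [ 0.9293 -0.8742  0.0024] turnz 
(0.46, 0.1, 0.3) travel [ 0.9927 -1.2082  0.0021] turnz 
(0.44, 0.2, 0.28) travel [ 1.056  -1.5422  0.0685] turnz 
(0.437, 0.277, 0.25) travel [ 1.1432 -1.7839  0.1683] turnz
```

{"method": "move_arm", "body": {
  "steps": [
    {"jaw": -1, "travel": [0.1, -0.08, 0], "turn": [0, 0, 0.03]},
    {"jaw": -1, "travel": [0.2, -0.15, 0], "turn": [0, 0, 0.06]},
    {"jaw": -1, "travel": [0.31, -0.23, 0], "turn": [0, 0, 0.09]},
    {"jaw": -1, "travel": [0.41, -0.32, 0], "turn": [0, 0, 0.12]},
    {"jaw": -1, "travel": [0.51, -0.42, 0], "turn": [0, 0, 0.12]},
    {"jaw": -1, "travel": [0.61, -0.51, 0], "turn": [0, 0, 0.12]},
    {"jaw": -1, "travel": [0.71, -0.6, 0], "turn": [0, 0, 0.12]},
    {"jaw": -1, "travel": [0.78, -0.7, 0], "turn": [0, 0, 0.12]}
  ]
}}

```text
time_s: 1.48
tool_pos: [0.459, -0.0643, 0.3007]
tool_rot: [-0.0, 1.0, 0.005, 0.0]
wrist_force: [1.5, -0.4, 0.1]
gripper_width: 0.0879
finger_force: 0.0
```

Run:
```python
from h import *
st()
plan((.48,0,.3),(.47,.1,.3),(.45,.2,.26),(.437,.277,.20))
```

```text
1.4833 pos [ 0.459  -0.0643  0.3007] q [ 0.421  0.077 -0.436  1.914  0.035  1.156 -1.589] F [ 1.5  -0.43  0.09] T [-0.015 -0.031 -0.032] w 0.08794991817036461 0.0
[[ 1.     0.01   0.001]
 [ 0.01  -1.     0.   ]
 [ 0.001 -0.    -1.   ]]
(0.48, 0, 0.3) travel [ 0.0721 -0.2138  0.0025] turnz 
(0.47, 0.1, 0.3) travel [ 0.0419 -0.5475  0.0026] turnz 
(0.45, 0.2, 0.26) travel [-0.0217 -0.8814  0.136 ] turnz 
(0.437, 0.277, 0.2) travel [-0.0628 -1.1384  0.3361] turnz
```

{"method": "move_arm", "body": {
  "steps": [
    {"jaw": -1, "travel": [0.05, -0.12, 0], "turn": [0, 0, -0.04]},
    {"jaw": -1, "travel": [0.07, -0.24, 0], "turn": [0, 0, -0.08]},
    {"jaw": -1, "travel": [0.06, -0.36, 0], "turn": [0, 0, -0.12]},
    {"jaw": -1, "travel": [0.05, -0.48, 0], "turn": [0, 0, -0.16]},
    {"jaw": -1, "travel": [0.03, -0.6, 0], "turn": [0, 0, -0.2]},
    {"jaw": -1, "travel": [0.02, -0.72, 0], "turn": [0, 0, -0.24]},
    {"jaw": -1, "travel": [0, -0.84, 0], "turn": [0, 0, -0.28]},
    {"jaw": -1, "travel": [-0.02, -0.93, 0], "turn": [0, 0, -0.31]}
  ]
}}

```text
time_s: 2.15
tool_pos: [0.4483, 0.2152, 0.3008]
tool_rot: [-0.0, 0.88, 0.475, 0.0]
wrist_force: [-0.5, 0.2, 0.2]
gripper_width: 0.0877
finger_force: 0.0
```

Run:
```python
from h import *
st()
plan((.437,.277,.24))
```

```text
2.15 pos [0.4483 0.2152 0.3008] q [ 0.094  0.18  -0.746  1.832  0.131  1.18  -1.274] F [-0.5   0.2   0.24] T [-0.066 -0.05  -0.041] w 0.0877111686597235 0.0
[[ 0.548  0.837  0.   ]
 [ 0.837 -0.548  0.001]
 [ 0.001 -0.    -1.   ]]
(0.437, 0.277, 0.24) travel [ 0.1515 -0.1442  0.2027] turnz
```

{"method": "move_arm", "body": {
  "steps": [
    {"jaw": -1, "travel": [0.05, -0.05, 0.05], "turn": [0, 0, -0.04]},
    {"jaw": -1, "travel": [0.1, -0.1, 0.1], "turn": [0, 0, -0.08]},
    {"jaw": -1, "travel": [0.15, -0.144, 0.14], "turn": [0, 0, -0.12]},
    {"jaw": -1, "travel": [0.15, -0.144, 0.14], "turn": [0, 0, -0.16]},
    {"jaw": -1, "travel": [0.15, -0.144, 0.14], "turn": [0, 0, -0.2]},
    {"jaw": -1, "travel": [0.15, -0.144, 0.14], "turn": [0, 0, -0.24]},
    {"jaw": -1, "travel": [0.15, -0.144, 0.14], "turn": [0, 0, -0.28]},
    {"jaw": -1, "travel": [0.15, -0.144, 0.14], "turn": [0, 0, -0.32]}
  ]
}}

```text
time_s: 2.82
tool_pos: [0.4382, 0.2735, 0.2584]
tool_rot: [-0.0, 0.545, 0.838, -0.0]
wrist_force: [0.9, 0.4, 0.0]
gripper_width: 0.0878
finger_force: 0.0
```

{"method": "move_arm", "body": {
  "steps": [
    {"jaw": -1, "travel": [0, 0, 0], "turn": [0, 0, -0.04]},
    {"jaw": -1, "travel": [0, 0, 0], "turn": [0, 0, -0.08]},
    {"jaw": -1, "travel": [0, 0, 0], "turn": [0, 0, -0.12]},
    {"jaw": -1, "travel": [0, 0, 0], "turn": [0, 0, -0.16]},
    {"jaw": -1, "travel": [0, 0, 0], "turn": [0, 0, -0.2]},
    {"jaw": -1, "travel": [0, 0, 0], "turn": [0, 0, -0.24]},
    {"jaw": -1, "travel": [0, 0, 0], "turn": [0, 0, -0.28]},
    {"jaw": -1, "travel": [0, 0, 0], "turn": [0, 0, -0.32]}
  ]
}}

```text
time_s: 3.48
tool_pos: [0.4383, 0.2734, 0.2585]
tool_rot: [-0.0, 0.076, 0.997, -0.0]
wrist_force: [-0.3, 0.4, 0.2]
gripper_width: 0.088
finger_force: 0.0
```

Run:
```python
from h import *
s,r=st()
c=snap('wrist','w2.png')
print(proj(c,[[.4366,.277,.078],[.4992,.2777,.078],[.3738,.2763,.078],[.5945,.1983,.068]]))
```

```text
3.4833 pos [0.4383 0.2734 0.2585] q [ 0.249  0.386 -1.149  1.834  0.382  1.171  0.391] F [-0.27  0.41  0.23] T [ 0.068 -0.095 -0.005] w 0.08798577465129721 0.0
[[-0.988  0.152 -0.   ]
 [ 0.152  0.988 -0.   ]
 [ 0.    -0.    -1.   ]]
[[322.27021863 218.49893711]
 [332.04538167 276.99875742]
 [311.41251936 153.50609968]
 [275.0364638  360.0474149 ]]
```

View pics/w2.png

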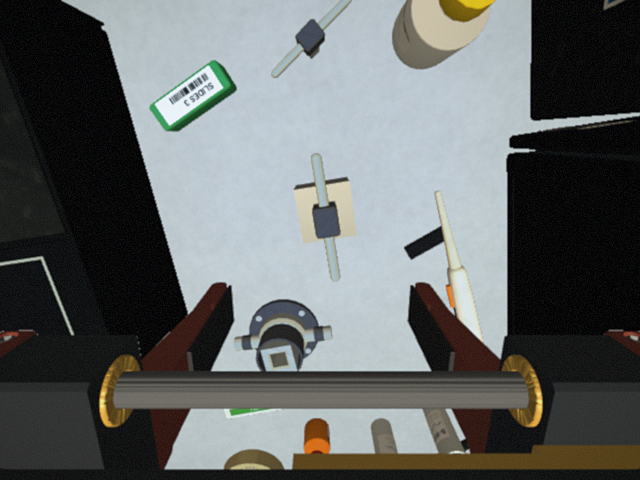

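Run:
```python
from h import *
c=load('w2.png');t=load('top1.png')
def bar(c,x0,x1,y0,y1):
    f=c['frame'][y0:y1,x0:x1].astype(int); 
    return f
f=c['frame'].astype(int);mx=f.max(2);
hub=(mx<110)
def comp(mask,seed):
    n,l,s,ce=cv2.connectedComponentsWithStats(mask.astype(np.uint8));k=l[seed[1],seed[0]];return s[k],ce[k],(l==k)
s_,ce,m=comp(hub,(326,219));print('hub',s_,ce); print(cv2.minAreaRect(np.argwhere(m)[:,::-1].astype(np.float32)))
print('hub top ->',onz(c,*ce,.08))
e=[onz(c,*p,.078) for p in((317.5,155),(335.5,279))];print(e,np.mean(e,0),np.degrees(np.arctan2(*(e[1]-e[0])[[1,0]])))
ft=t['frame'].astype(int).max(2)<110
s_,ce,m=comp(ft,(326,278));print(s_,ce,onz(t,*ce,.085))
sc=load('scene1.png')
print('socket wrist',onz(c,281,358,.068))
for im,nm,roi in((c,'w',(255,335,300,375)),(t,'t',(340,190,390,225))):
    pass
x=cv2.resize(c['frame'][300:375,230:340][:,:,::-1],(800,545),interpolation=2);cv2.imwrite('pics/valve.png',x)
```

```text
hub [313 202  27  36 776] [325.81829897 220.34664948]
((325.515869140625, 219.77261352539062), (34.31609344482422, 24.228940963745117), 81.46923065185547)
hub top -> [0.4385109  0.28021208 0.08      ]
[array([0.37599871, 0.28170484, 0.078     ]), array([0.50194488, 0.28091711, 0.078     ])] [0.43897179 0.28131098 0.078     ] -0.35835028584458656
[     0      0    640    480 156729] [376.8445661  242.58745988] [0.51156263 0.17154892 0.085     ]
socket wrist [0.59287222 0.20555141 0.068     ]
```

{"method": "move_arm", "body": {
  "steps": [
    {"jaw": -1, "travel": [0.004, 0.018, 0.1], "turn": [0, 0, -0.03]},
    {"jaw": -1, "travel": [0.004, 0.018, 0.23], "turn": [0, 0, -0.0486]},
    {"jaw": -1, "travel": [0.004, 0.018, 0.36], "turn": [0, 0, -0.0486]},
    {"jaw": -1, "travel": [0.004, 0.018, 0.48], "turn": [0, 0, -0.0486]},
    {"jaw": -1, "travel": [0.004, 0.018, 0.58], "turn": [0, 0, -0.0486]},
    {"jaw": -1, "travel": [0.004, 0.018, 0.64], "turn": [0, 0, -0.0486]},
    {"jaw": -1, "travel": [0.004, 0.018, 0.672], "turn": [0, 0, -0.0486]},
    {"jaw": -0.5, "travel": [0.004, 0.018, 0.672], "turn": [0, 0, -0.0486]}
  ]
}}

```text
time_s: 4.2
tool_pos: [0.437, 0.2783, 0.0553]
tool_rot: [-0.001, 0.004, 1.0, -0.001]
wrist_force: [-0.1, -0.0, -0.5]
gripper_width: 0.0841
finger_force: 0.0
```

{"method": "move_arm", "body": {
  "steps": [
    {"jaw": 0, "travel": [0, 0, 0], "turn": [0, 0, 0]},
    {"jaw": 0.3, "travel": [0, 0, 0], "turn": [0, 0, 0]},
    {"jaw": 1, "travel": [0, 0, 0], "turn": [0, 0, 0]},
    {"jaw": 1, "travel": [0, 0, 0], "turn": [0, 0, 0]},
    {"jaw": 1, "travel": [0, 0, 0], "turn": [0, 0, 0]},
    {"jaw": 1, "travel": [0, 0, 0], "turn": [0, 0, 0]},
    {"jaw": 1, "travel": [0, 0, 0], "turn": [0, 0, 0]},
    {"jaw": 1, "travel": [0, 0, 0], "turn": [0, 0, 0]}
  ],
  "force": 40
}}

```text
time_s: 4.87
tool_pos: [0.4381, 0.2792, 0.0572]
tool_rot: [0.0, 0.003, 1.0, 0.0]
wrist_force: [-0.0, 0.0, -0.1]
gripper_width: 0.0313
finger_force: 0.0
```

Run:
```python
from h import *
st()
```

```text
4.8667 pos [0.4381 0.2792 0.0572] q [ 0.047  0.65  -0.952  2.01   0.712  0.855  0.255] F [-0.01  0.03 -0.06] T [ 0.088 -0.171 -0.028] w 0.031315192832168104 0.0
[[-1.     0.006  0.   ]
 [ 0.006  1.     0.   ]
 [-0.     0.    -1.   ]]
```

Still closing; continue, then a small lift.

{"method": "move_arm", "body": {
  "steps": [
    {"jaw": 1, "travel": [0, 0, 0], "turn": [0, 0, 0]},
    {"jaw": 1, "travel": [0, 0, 0], "turn": [0, 0, 0]},
    {"jaw": 1, "travel": [0, 0, 0], "turn": [0, 0, 0]},
    {"jaw": 1, "travel": [0, 0, -0.02], "turn": [0, 0, 0]},
    {"jaw": 1, "travel": [0, 0, -0.06], "turn": [0, 0, 0]},
    {"jaw": 1, "travel": [0, 0, -0.12], "turn": [0, 0, 0]},
    {"jaw": 1, "travel": [0, 0, -0.2], "turn": [0, 0, 0]},
    {"jaw": 1, "travel": [0, 0, -0.3], "turn": [0, 0, 0]}
  ]
}}

```text
time_s: 5.53
tool_pos: [0.437, 0.2786, 0.1477]
tool_rot: [-0.001, 0.003, 1.0, -0.001]
wrist_force: [0.5, -0.2, -1.7]
gripper_width: 0.0236
finger_force: 40.0
```

Run:
```python
from h import *
st()
plan((.5945,.201,.20,0),pos=None)
```

```text
5.5333 pos [0.437  0.2786 0.1477] q [ 0.148  0.533 -1.072  1.947  0.558  0.999  0.379] F [ 0.52 -0.17 -1.67] T [ 0.074 -0.185 -0.033] w 0.023606693828090112 39.966362714767456
[[-1.     0.006 -0.002]
 [ 0.006  1.    -0.001]
 [ 0.002 -0.001 -1.   ]]
(0.5945, 0.201, 0.2, 0) travel [-0.5261 -0.256  -0.1752] turnz 0.0
```

{"method": "move_arm", "body": {
  "steps": [
    {"jaw": 1, "travel": [-0.05, -0.02, -0.1], "turn": [0, 0, -0.038]},
    {"jaw": 1, "travel": [-0.15, -0.07, -0.14], "turn": [0, 0, -0.076]},
    {"jaw": 1, "travel": [-0.25, -0.12, -0.14], "turn": [0, 0, -0.114]},
    {"jaw": 1, "travel": [-0.35, -0.17, -0.14], "turn": [0, 0, -0.152]},
    {"jaw": 1, "travel": [-0.44, -0.21, -0.14], "turn": [0, 0, -0.19]},
    {"jaw": 1, "travel": [-0.5, -0.24, -0.14], "turn": [0, 0, -0.228]},
    {"jaw": 1, "travel": [-0.526, -0.256, -0.14], "turn": [0, 0, -0.266]},
    {"jaw": 1, "travel": [-0.526, -0.256, -0.14], "turn": [0, 0, -0.3]}
  ]
}}

```text
time_s: 6.2
tool_pos: [0.5977, 0.1988, 0.1893]
tool_rot: [-0.0, -0.452, 0.892, 0.0]
wrist_force: [-0.2, 0.4, -1.0]
gripper_width: 0.024
finger_force: 40.0
```

{"method": "move_arm", "body": {
  "steps": [
    {"jaw": 1, "travel": [0, 0, 0], "turn": [0, 0, -0.038]},
    {"jaw": 1, "travel": [0, 0, 0], "turn": [0, 0, -0.076]},
    {"jaw": 1, "travel": [0, 0, 0], "turn": [0, 0, -0.114]},
    {"jaw": 1, "travel": [0, 0, 0], "turn": [0, 0, -0.152]},
    {"jaw": 1, "travel": [0, 0, 0], "turn": [0, 0, -0.18]},
    {"jaw": 1, "travel": [0, 0, 0], "turn": [0, 0, -0.2]},
    {"jaw": 1, "travel": [0, 0, 0], "turn": [0, 0, -0.2]},
    {"jaw": 1, "travel": [0, 0, 0], "turn": [0, 0, -0.2]}
  ]
}}

```text
time_s: 6.87
tool_pos: [0.5953, 0.2012, 0.1896]
tool_rot: [0.0, -0.704, 0.71, 0.0]
wrist_force: [0.0, 0.2, -1.9]
gripper_width: 0.0236
finger_force: 40.0
```

Run:
```python
from h import *
st()
c=snap('wrist','w3.png');t=snap('top','top3.png');s=snap('scene','scene3.png')
o=np.zeros((600,800,3),np.uint8)
o[:300,:400]=cv2.resize(c['frame'],(400,300),interpolation=3)
o[:300,400:]=cv2.resize(c['frame'][130:280,220:420],(400,300),interpolation=2)
o[300:,:400]=cv2.resize(t['frame'][150:255,300:440],(400,300),interpolation=2)
o[300:,400:]=cv2.resize(s['frame'][180:330,300:500],(400,300),interpolation=2)
cv2.imwrite('pics/m3.png',o[:,:,::-1])
```

```text
6.8667 pos [0.5953 0.2012 0.1896] q [ 0.405  0.823 -1.329  1.649  0.82   1.341  2.075] F [ 0.05  0.18 -1.91] T [ 0.148 -0.076  0.005] w 0.023609333539185297 39.9658066034317
[[-0.008 -1.    -0.   ]
 [-1.     0.008  0.   ]
 [-0.     0.    -1.   ]]
```

View pics/m3.png

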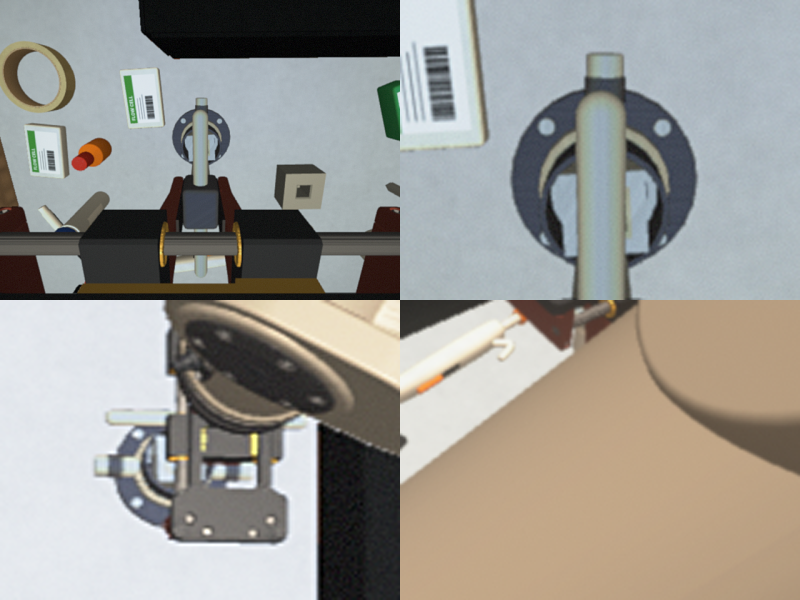

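Run:
```python
from h import *
o=np.zeros((600,800,3),np.uint8)
for k,(f,(u,v)) in enumerate((('top1.png',(363,207)),('w2.png',(282,356)),('scene1.png',(398,270)))):
    c=load(f); a=c['frame'][v-24:v+24,u-24:u+24]
    a=cv2.resize(a,(384,384),interpolation=cv2.INTER_CUBIC)
    if k<2:o[:384,k*400:k*400+384]=a
    else:o[390:600,:384]=cv2.resize(c['frame'][v-16:v+16,u-28:u+28],(384,210),interpolation=2)
    g=c['frame'].max(2)
    x=c['frame'][v-20:v+20,u-25:u+25].astype(int)
cv2.imwrite('pics/v4.png',o[:,:,::-1])
```

```text
(no output)
```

View pics/v4.png

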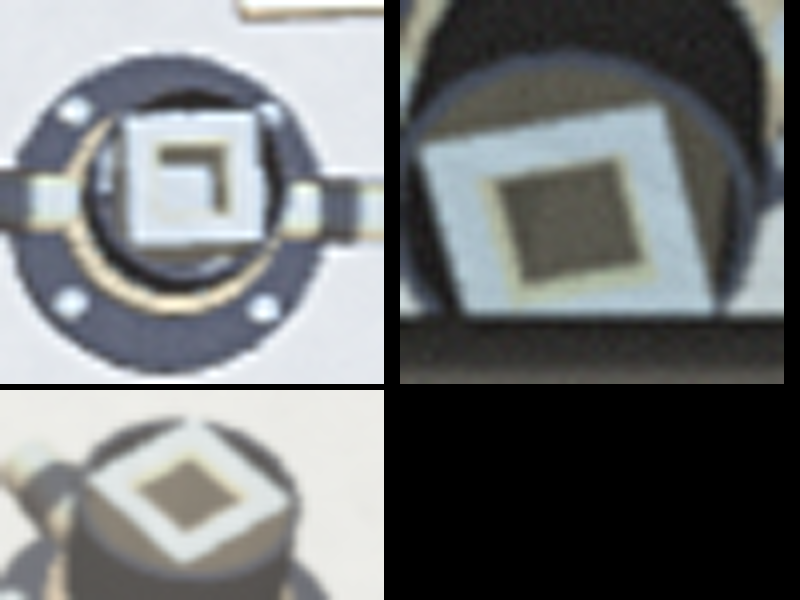

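Run:
```python
from h import *
t=load('top1.png');w=load('w2.png');s=load('scene1.png')
def q(c,pts,u0,v0,sx,sy,x0=0,y0=0):
    P=np.array([onz(c,u0+(x-x0+.5)/sx-.5,v0+(y-y0+.5)/sy-.5,.068) for x,y in pts]); 
    e=[P[(i+1)%4]-P[i] for i in range(4)]
    a=[(np.degrees(np.arctan2(d[1],d[0]))+45)%90-45 for d in e]
    print('centre',P.mean(0).round(4),'side',[round(float(np.linalg.norm(d)),4) for d in e],'ang',np.round(a,1))
q(t,[(122,115),(252,108),(265,242),(130,248)],339,183,8,8)
q(w,[(478,182),(625,152),(655,268),(520,300)],258,332,8,8,400)
q(s,[(88,485),(195,418),(292,498),(185,562)],370,254,384/56,210/32,0,390)
# hub in same three, top of hub
for c,p in((t,(326,278)),(s,(291,274))): print(onz(c,*p,.08))
# bar ends in scene
e=[onz(s,*p,.078) for p in((258,291),(325,260))];print(e,np.mean(e,0))
```

```text
centre [0.5938 0.1998 0.068 ] side [0.035, 0.0364, 0.0363, 0.036] ang [4.  5.7 3.4 3.8]
centre [0.5948 0.2026 0.068 ] side [0.0216, 0.0195, 0.0204, 0.0203] ang [4.4 2.4 6.6 6.2]
centre [0.5931 0.1986 0.068 ] side [0.036, 0.0339, 0.0346, 0.0326] ang [6.2 4.2 4.2 6.6]
[0.43616182 0.27711306 0.08      ]
[0.4360294  0.27470919 0.08      ]
[array([0.37562178, 0.27424227, 0.078     ]), array([0.49928803, 0.27185344, 0.078     ])] [0.43745491 0.27304786 0.078     ]
```

Run:
```python
from h import *
c=load('w3.png'); f=c['frame'].astype(int)
for u in(316,320,324): print(u,[tuple(f[v,u]) for v in range(150,190,3)])
s,r=st()
for v in (170,174,178,182):
    p=onz(c,321,v,.2104); print(v,(r.inv().apply(p-np.array(s['tool_pos']))).round(4))
# bar side edges row 220
print([ (u,tuple(f[230,u])) for u in range(300,345,3)])
```

```text
316 [(np.int64(175), np.int64(186), np.int64(194)), (np.int64(177), np.int64(187), np.int64(195)), (np.int64(134), np.int64(138), np.int64(141)), (np.int64(145), np.int64(154), np.int64(142)), (np.int64(146), np.int64(158), np.int64(144)), (np.int64(148), np.int64(160), np.int64(144)), (np.int64(118), np.int64(126), np.int64(117)), (np.int64(64), np.int64(70), np.int64(71)), (np.int64(65), np.int64(72), np.int64(72)), (np.int64(133), np.int64(130), np.int64(114)), (np.int64(158), np.int64(164), np.int64(148)), (np.int64(156), np.int64(175), np.int64(165)), (np.int64(157), np.int64(177), np.int64(177)), (np.int64(155), np.int64(173), np.int64(179))]
320 [(np.int64(174), np.int64(184), np.int64(191)), (np.int64(174), np.int64(186), np.int64(193)), (np.int64(132), np.int64(139), np.int64(140)), (np.int64(156), np.int64(174), np.int64(175)), (np.int64(156), np.int64(173), np.int64(175)), (np.int64(153), np.int64(172), np.int64(175)), (np.int64(131), np.int64(145), np.int64(148)), (np.int64(59), np.int64(66), np.int64(76)), (np.int64(68), np.int64(73), np.int64(83)), (np.int64(138), np.in
[... 1348 characters left out ...]
306, (np.int64(157), np.int64(174), np.int64(188))), (309, (np.int64(131), np.int64(129), np.int64(116))), (312, (np.int64(157), np.int64(168), np.int64(150))), (315, (np.int64(159), np.int64(176), np.int64(172))), (318, (np.int64(154), np.int64(172), np.int64(185))), (321, (np.int64(153), np.int64(172), np.int64(184))), (324, (np.int64(150), np.int64(166), np.int64(171))), (327, (np.int64(151), np.int64(167), np.int64(154))), (330, (np.int64(147), np.int64(148), np.int64(130))), (333, (np.int64(156), np.int64(161), np.int64(141))), (336, (np.int64(161), np.int64(179), np.int64(194))), (339, (np.int64(164), np.int64(182), np.int64(195))), (342, (np.int64(158), np.int64(175), np.int64(188)))]
```

{"method": "move_arm", "body": {
  "steps": [
    {"jaw": 1, "travel": [0.003, 0.005, 0.05], "turn": [0, 0, -0.02]},
    {"jaw": 1, "travel": [0.003, 0.005, 0.12], "turn": [0, 0, -0.029]},
    {"jaw": 1, "travel": [0.003, 0.005, 0.18], "turn": [0, 0, -0.029]},
    {"jaw": 1, "travel": [0.003, 0.005, 0.215], "turn": [0, 0, -0.029]},
    {"jaw": 1, "travel": [0.003, 0.005, 0.228], "turn": [0, 0, -0.029]},
    {"jaw": 1, "travel": [0.003, 0.005, 0.235], "turn": [0, 0, -0.029]},
    {"jaw": 1, "travel": [0.003, 0.005, 0.24], "turn": [0, 0, -0.029]},
    {"jaw": 1, "travel": [0.003, 0.005, 0.243], "turn": [0, 0, -0.029]}
  ],
  "force": 40
}}

```text
time_s: 7.68
tool_pos: [0.5942, 0.201, 0.1169]
tool_rot: [-0.001, 0.736, -0.677, 0.0]
wrist_force: [-0.3, -0.2, -1.0]
gripper_width: 0.0235
finger_force: 40.0
```

Run:
```python
from h import *
st()
c=snap('wrist','w5.png');t=snap('scene','s5.png')
o=np.zeros((480,800,3),np.uint8);o[:,:640]=c['frame']
o=np.hstack([cv2.resize(c['frame'][140:320,230:410],(600,600),interpolation=2)]);cv2.imwrite('pics/w5b.png',o[:,:,::-1])
```

```text
7.6833 pos [0.5942 0.201  0.1169] q [ 0.384  0.903 -1.28   1.712  0.914  1.255  2.108] F [-0.31 -0.21 -1.01] T [ 0.1   -0.038  0.022] w 0.023463415995567546 39.96602118015289
[[ 0.084 -0.996  0.001]
 [-0.996 -0.084  0.001]
 [-0.001 -0.001 -1.   ]]
```

View pics/w5b.png

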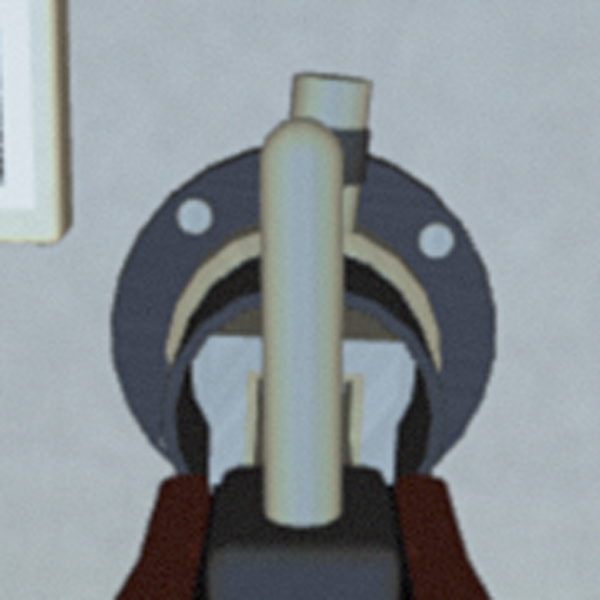

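{"method": "move_arm", "body": {
  "steps": [
    {"jaw": 1, "travel": [0, 0, 0.005], "turn": [0, 0, 0]},
    {"jaw": 1, "travel": [0, 0, 0.01], "turn": [0, 0, 0]},
    {"jaw": 1, "travel": [0, 0, 0.015], "turn": [0, 0, 0]},
    {"jaw": 1, "travel": [0, 0, 0.02], "turn": [0, 0, 0]},
    {"jaw": 1, "travel": [0, 0, 0.025], "turn": [0, 0, 0]},
    {"jaw": 1, "travel": [0, 0, 0.03], "turn": [0, 0, 0]},
    {"jaw": 1, "travel": [0, 0, 0.035], "turn": [0, 0, 0]},
    {"jaw": 1, "travel": [0, 0, 0.04], "turn": [0, 0, 0]}
  ]
}}

```text
time_s: 8.45
tool_pos: [0.5938, 0.2005, 0.104]
tool_rot: [0.0, 0.736, -0.676, -0.0]
wrist_force: [-1.0, -0.4, -1.5]
gripper_width: 0.0242
finger_force: 40.0
```

Run:
```python
from h import *
st()
```

```text
8.45 pos [0.5938 0.2005 0.104 ] q [ 0.379  0.916 -1.268  1.72   0.928  1.24   2.1  ] F [-1.04 -0.37 -1.5 ] T [ 0.086 -0.065  0.043] w 0.024175561777369278 39.96597111225128
[[ 0.085 -0.996 -0.   ]
 [-0.996 -0.085 -0.   ]
 [-0.     0.    -1.   ]]
```

{"method": "move_arm", "body": {
  "steps": [
    {"jaw": 1, "travel": [0, 0, 0.01], "turn": [0, 0, 0]},
    {"jaw": 1, "travel": [0, 0, 0.02], "turn": [0, 0, 0]},
    {"jaw": 1, "travel": [0, 0, 0.03], "turn": [0, 0, 0]},
    {"jaw": 1, "travel": [0, 0, 0.04], "turn": [0, 0, 0]},
    {"jaw": 1, "travel": [0, 0, 0.048], "turn": [0, 0, 0]},
    {"jaw": 1, "travel": [0, 0, 0.054], "turn": [0, 0, 0]},
    {"jaw": 1, "travel": [0, 0, 0.059], "turn": [0, 0, 0]},
    {"jaw": 1, "travel": [0, 0, 0.063], "turn": [0, 0, 0]}
  ]
}}

```text
time_s: 9.12
tool_pos: [0.5938, 0.2005, 0.0851]
tool_rot: [0.0, 0.736, -0.676, -0.0]
wrist_force: [0.2, 0.5, 0.1]
gripper_width: 0.0235
finger_force: 40.0
```

Run:
```python
from h import *
st()
```

```text
9.1167 pos [0.5938 0.2005 0.0851] q [ 0.371  0.936 -1.249  1.732  0.951  1.217  2.087] F [0.23 0.46 0.12] T [ 0.071 -0.049 -0.022] w 0.023530621338705687 39.96713876724243
[[ 0.085 -0.996 -0.   ]
 [-0.996 -0.085 -0.   ]
 [-0.     0.    -1.   ]]
```

{"method": "move_arm", "body": {
  "steps": [
    {"jaw": 1, "travel": [0, 0, 0.001], "turn": [0, 0, 0]},
    {"jaw": 1, "travel": [0, 0, 0.002], "turn": [0, 0, 0]},
    {"jaw": 1, "travel": [0, 0, 0.003], "turn": [0, 0, 0]},
    {"jaw": 1, "travel": [0, 0, 0.003], "turn": [0, 0, 0]},
    {"jaw": 1, "travel": [0, 0, 0.003], "turn": [0, 0, 0]},
    {"jaw": 1, "travel": [0, 0, 0.003], "turn": [0, 0, 0]},
    {"jaw": 1, "travel": [0, 0, 0.003], "turn": [0, 0, 0]},
    {"jaw": 1, "travel": [0, 0, 0.003], "turn": [0, 0, 0]}
  ]
}}

```text
time_s: 9.78
tool_pos: [0.5939, 0.2006, 0.085]
tool_rot: [-0.0, 0.736, -0.676, 0.0]
wrist_force: [-1.9, -2.8, 4.9]
gripper_width: 0.0239
finger_force: 40.0
```

Run:
```python
from h import *
st()
```

```text
9.7833 pos [0.5939 0.2006 0.085 ] q [ 0.37   0.936 -1.249  1.732  0.952  1.217  2.086] F [-1.92 -2.75  4.89] T [-0.311  0.441  0.005] w 0.02385617004373937 39.96745526790619
[[ 0.085 -0.996  0.   ]
 [-0.996 -0.085 -0.   ]
 [ 0.    -0.    -1.   ]]
```

{"method": "move_arm", "body": {
  "steps": [
    {"jaw": 1, "travel": [0, 0, -0.002], "turn": [0, 0, 0.03]},
    {"jaw": 1, "travel": [0, 0, -0.002], "turn": [0, 0, 0.065]},
    {"jaw": 1, "travel": [0, 0, -0.002], "turn": [0, 0, 0.1]},
    {"jaw": 1, "travel": [0, 0, -0.002], "turn": [0, 0, 0.135]},
    {"jaw": 1, "travel": [0, 0, -0.002], "turn": [0, 0, 0.17]},
    {"jaw": 1, "travel": [0, 0, -0.002], "turn": [0, 0, 0.205]},
    {"jaw": 1, "travel": [0, 0, -0.002], "turn": [0, 0, 0.24]},
    {"jaw": 1, "travel": [0, 0, -0.002], "turn": [0, 0, 0.27]}
  ],
  "force": 55
}}

```text
time_s: 10.45
tool_pos: [0.5943, 0.2009, 0.0851]
tool_rot: [0.001, -0.39, 0.921, 0.0]
wrist_force: [1.7, 0.1, 0.3]
gripper_width: 0.0238
finger_force: 55.0
```

```bash
cat >> h.py <<'E'
def hd():
    s,r=st(); x=r.apply([1,0,0]); p=np.array(s['tool_pos'])
    print('heading',round(float(np.degrees(np.arctan2(x[1],x[0]))%360),2),'Tz',s['ft_torque'][2], 'eff',np.round(s['joint_efforts'],2))
E
python3 - <<'E'
from h import *
hd()
E
```

```text
10.45 pos [0.5943 0.2009 0.0851] q [ 0.31   0.841 -1.107  1.735  0.836  1.117  1.305] F [1.71 0.12 0.32] T [ 0.159 -0.178  0.068] w 0.023783508164530183 54.962090849876404
[[-0.695 -0.719  0.001]
 [-0.719  0.695  0.001]
 [-0.001 -0.    -1.   ]]
heading 225.97 Tz 0.0684368192002818 eff [  0.86 -56.48 -19.39 -18.09   0.12   0.44   1.11]
```

{"method": "move_arm", "body": {
  "steps": [
    {"jaw": 1, "travel": [0, 0, 0], "turn": [0, 0, 0.035]},
    {"jaw": 1, "travel": [0, 0, 0], "turn": [0, 0, 0.07]},
    {"jaw": 1, "travel": [0, 0, 0], "turn": [0, 0, 0.105]},
    {"jaw": 1, "travel": [0, 0, 0], "turn": [0, 0, 0.14]},
    {"jaw": 1, "travel": [0, 0, 0], "turn": [0, 0, 0.175]},
    {"jaw": 1, "travel": [0, 0, 0], "turn": [0, 0, 0.21]},
    {"jaw": 1, "travel": [0, 0, 0], "turn": [0, 0, 0.245]},
    {"jaw": 1, "travel": [0, 0, 0], "turn": [0, 0, 0.28]}
  ]
}}

```text
time_s: 11.12
tool_pos: [0.5944, 0.2008, 0.0851]
tool_rot: [0.001, 0.039, 0.999, 0.0]
wrist_force: [-0.1, -0.9, -1.0]
gripper_width: 0.0241
finger_force: 55.0
```

Run:
```python
from h import *
hd()
```

```text
11.1167 pos [0.5944 0.2008 0.0851] q [ 0.222  0.749 -0.939  1.74   0.7    1.022  0.518] F [-0.12 -0.91 -1.02] T [ 0.113 -0.342  0.018] w 0.0240851771315996 54.96083915233612
[[-0.997  0.077  0.001]
 [ 0.077  0.997  0.001]
 [-0.001  0.001 -1.   ]]
heading 175.57 Tz 0.017781313113334418 eff [  0.99 -56.27 -16.21 -19.47  -0.     0.43   1.49]
```

{"method": "move_arm", "body": {
  "steps": [
    {"jaw": 1, "travel": [0, 0, 0], "turn": [0, 0, 0.035]},
    {"jaw": 1, "travel": [0, 0, 0], "turn": [0, 0, 0.07]},
    {"jaw": 1, "travel": [0, 0, 0], "turn": [0, 0, 0.105]},
    {"jaw": 1, "travel": [0, 0, 0], "turn": [0, 0, 0.14]},
    {"jaw": 1, "travel": [0, 0, 0], "turn": [0, 0, 0.175]},
    {"jaw": 1, "travel": [0, 0, 0], "turn": [0, 0, 0.21]},
    {"jaw": 1, "travel": [0, 0, 0], "turn": [0, 0, 0.245]},
    {"jaw": 1, "travel": [0, 0, 0], "turn": [0, 0, 0.28]}
  ]
}}

```text
time_s: 11.78
tool_pos: [0.5945, 0.2007, 0.0851]
tool_rot: [0.001, 0.46, 0.888, 0.001]
wrist_force: [1.3, -1.7, -0.2]
gripper_width: 0.0236
finger_force: 55.0
```

Run:
```python
from h import *
hd()
```

```text
11.7833 pos [0.5945 0.2007 0.0851] q [ 0.109  0.672 -0.751  1.748  0.553  0.943 -0.255] F [ 1.34 -1.7  -0.24] T [-0.067 -0.38   0.028] w 0.023612139333073115 54.960983991622925
[[-0.576  0.817  0.002]
 [ 0.817  0.576  0.   ]
 [-0.     0.002 -1.   ]]
heading 125.18 Tz 0.02821380596898306 eff [  0.93 -56.61 -12.69 -20.61  -0.09   0.26   1.46]
```

{"method": "move_arm", "body": {
  "steps": [
    {"jaw": 1, "travel": [0, 0, 0], "turn": [0, 0, 0.038]},
    {"jaw": 1, "travel": [0, 0, 0], "turn": [0, 0, 0.076]},
    {"jaw": 1, "travel": [0, 0, 0], "turn": [0, 0, 0.114]},
    {"jaw": 1, "travel": [0, 0, 0], "turn": [0, 0, 0.152]},
    {"jaw": 1, "travel": [0, 0, 0], "turn": [0, 0, 0.19]},
    {"jaw": 1, "travel": [0, 0, 0], "turn": [0, 0, 0.228]},
    {"jaw": 1, "travel": [0, 0, 0], "turn": [0, 0, 0.266]},
    {"jaw": 1, "travel": [0, 0, 0], "turn": [0, 0, 0.304]}
  ]
}}

```text
time_s: 12.45
tool_pos: [0.5944, 0.2005, 0.0851]
tool_rot: [0.0, 0.817, 0.577, 0.001]
wrist_force: [0.6, -0.6, 0.3]
gripper_width: 0.0239
finger_force: 55.0
```

Run:
```python
from h import *
hd()
```

```text
12.45 pos [0.5944 0.2005 0.0851] q [-0.037  0.61  -0.533  1.758  0.388  0.878 -1.085] F [ 0.6  -0.63  0.27] T [-0.254 -0.249  0.096] w 0.023928165196927326 54.960654973983765
[[ 0.335  0.942  0.001]
 [ 0.942 -0.335  0.   ]
 [ 0.001  0.001 -1.   ]]
heading 70.43 Tz 0.09579904913586965 eff [ 1.050e+00 -5.709e+01 -8.830e+00 -2.157e+01 -4.000e-02  1.000e-02
  1.580e+00]
```

{"method": "move_arm", "body": {
  "steps": [
    {"jaw": 1, "travel": [0, 0, 0], "turn": [0, 0, 0.015]},
    {"jaw": 1, "travel": [0, 0, 0], "turn": [0, 0, 0.03]},
    {"jaw": 1, "travel": [0, 0, 0], "turn": [0, 0, 0.045]},
    {"jaw": 1, "travel": [0, 0, 0], "turn": [0, 0, 0.06]},
    {"jaw": 1, "travel": [0, 0, 0], "turn": [0, 0, 0.07]},
    {"jaw": 1, "travel": [0, 0, 0], "turn": [0, 0, 0.08]},
    {"jaw": 1, "travel": [0, 0, 0], "turn": [0, 0, 0.085]},
    {"jaw": 1, "travel": [0, 0, 0], "turn": [0, 0, 0.09]}
  ]
}}

```text
time_s: 13.12
tool_pos: [0.5942, 0.2005, 0.0851]
tool_rot: [0.0, 0.889, 0.458, 0.0]
wrist_force: [0.5, -0.1, 1.4]
gripper_width: 0.0238
finger_force: 55.0
```

Run:
```python
from h import *
hd()
```

```text
13.1167 pos [0.5942 0.2005 0.0851] q [-0.083  0.596 -0.468  1.762  0.34   0.864 -1.324] F [ 0.5  -0.13  1.38] T [-0.257 -0.292  0.056] w 0.023815573291278466 54.96493756771088
[[ 0.58   0.814  0.001]
 [ 0.814 -0.58   0.   ]
 [ 0.001  0.001 -1.   ]]
heading 54.52 Tz 0.05602012093240349 eff [-5.600e-01 -5.731e+01 -7.050e+00 -2.128e+01 -4.200e-01  5.000e-02
  1.200e-01]
```

{"method": "move_arm", "body": {
  "steps": [
    {"jaw": 1, "travel": [0, 0, 0], "turn": [0, 0, 0.012]},
    {"jaw": 1, "travel": [0, 0, 0], "turn": [0, 0, 0.024]},
    {"jaw": 1, "travel": [0, 0, 0], "turn": [0, 0, 0.036]},
    {"jaw": 1, "travel": [0, 0, 0], "turn": [0, 0, 0.045]},
    {"jaw": 1, "travel": [0, 0, 0], "turn": [0, 0, 0.05]},
    {"jaw": 1, "travel": [0, 0, 0], "turn": [0, 0, 0.053]},
    {"jaw": 1, "travel": [0, 0, 0], "turn": [0, 0, 0.055]},
    {"jaw": 1, "travel": [0, 0, 0], "turn": [0, 0, 0.056]}
  ]
}}

```text
time_s: 13.78
tool_pos: [0.5942, 0.2005, 0.0851]
tool_rot: [0.0, 0.926, 0.378, 0.0]
wrist_force: [2.2, -1.5, 0.7]
gripper_width: 0.0236
finger_force: 55.0
```

Run:
```python
from h import *
hd()
```

```text
13.7833 pos [0.5942 0.2005 0.0851] q [-0.113  0.589 -0.426  1.764  0.309  0.855 -1.475] F [ 2.16 -1.54  0.69] T [-0.279 -0.641  0.153] w 0.02361049640531475 54.96524691581726
[[ 0.714  0.7    0.001]
 [ 0.7   -0.714  0.   ]
 [ 0.001  0.    -1.   ]]
heading 44.46 Tz 0.15284186399955518 eff [-9.900e-01 -5.718e+01 -6.540e+00 -2.074e+01 -6.600e-01  3.000e-01
 -5.000e-02]
```

```bash
cat >> h.py <<'E'
def tz(n=5):
    v=[]
    for i in range(n): camera('wrist'); s=sense(); v.append([s['ft_torque'][2],s['joint_efforts'][6]])
    r=R.from_quat(np.array(s['tool_rot'])[[1,2,3,0]]).apply([1,0,0])
    print('hd',np.degrees(np.arctan2(r[1],r[0])).round(2),'Tz',np.round(np.array(v)[:,0],3),'mean',np.mean(v,0).round(3),'F',np.round(s['wrist_force'],1),'q',np.round(s['q'],2))
E
python3 - <<'E'
from h import *
tz()
E
```

```text
hd 44.47 Tz [0.034 0.038 0.046 0.061 0.019] mean [ 0.039 -0.054] F [ 2.4 -1.   0.1] q [-0.11  0.59 -0.43  1.76  0.31  0.86 -1.47]
```

{"method": "move_arm", "body": {
  "steps": [
    {"jaw": 1, "travel": [0, 0, 0], "turn": [0, 0, 0.008]},
    {"jaw": 1, "travel": [0, 0, 0], "turn": [0, 0, 0.016]},
    {"jaw": 1, "travel": [0, 0, 0], "turn": [0, 0, 0.024]},
    {"jaw": 1, "travel": [0, 0, 0], "turn": [0, 0, 0.028]},
    {"jaw": 1, "travel": [0, 0, 0], "turn": [0, 0, 0.03]},
    {"jaw": 1, "travel": [0, 0, 0], "turn": [0, 0, 0.032]},
    {"jaw": 1, "travel": [0, 0, 0], "turn": [0, 0, 0.033]},
    {"jaw": 1, "travel": [0, 0, 0], "turn": [0, 0, 0.034]}
  ]
}}

```text
time_s: 14.7
tool_pos: [0.594, 0.2005, 0.085]
tool_rot: [0.0, 0.945, 0.328, 0.0]
wrist_force: [3.9, -1.0, 0.9]
gripper_width: 0.024
finger_force: 55.0
```

Run:
```python
from h import *
tz()
```

```text
hd 38.34 Tz [0.008 0.035 0.066 0.026 0.08 ] mean [ 0.043 -0.05 ] F [ 3.8 -2.8  1.5] q [-0.13  0.58 -0.4   1.77  0.29  0.85 -1.57]
```

{"method": "move_arm", "body": {
  "steps": [
    {"jaw": 1, "travel": [0, 0.0015, 0], "turn": [0, 0, 0.012]},
    {"jaw": 1, "travel": [0, 0.0015, 0], "turn": [0, 0, 0.024]},
    {"jaw": 1, "travel": [0, 0.0015, 0], "turn": [0, 0, 0.036]},
    {"jaw": 1, "travel": [0, 0.0015, 0], "turn": [0, 0, 0.045]},
    {"jaw": 1, "travel": [0, 0.0015, 0], "turn": [0, 0, 0.05]},
    {"jaw": 1, "travel": [0, 0.0015, 0], "turn": [0, 0, 0.053]},
    {"jaw": 1, "travel": [0, 0.0015, 0], "turn": [0, 0, 0.055]},
    {"jaw": 1, "travel": [0, 0.0015, 0], "turn": [0, 0, 0.056]}
  ]
}}

```text
time_s: 15.62
tool_pos: [0.5941, 0.2005, 0.085]
tool_rot: [-0.0, 0.97, 0.244, 0.0]
wrist_force: [2.1, -0.2, 2.5]
gripper_width: 0.0238
finger_force: 55.0
```

Run:
```python
from h import *
tz(4)
```

```text
hd 28.28 Tz [ 0.04   0.039  0.06  -0.009] mean [ 0.032 -0.056] F [ 2.4 -0.4  1.1] q [-0.16  0.58 -0.36  1.77  0.26  0.84 -1.72]
```

{"method": "move_arm", "body": {
  "steps": [
    {"jaw": 1, "travel": [0, 0.001, 0], "turn": [0, 0, 0.012]},
    {"jaw": 1, "travel": [0, 0.001, 0], "turn": [0, 0, 0.024]},
    {"jaw": 1, "travel": [0, 0.001, 0], "turn": [0, 0, 0.036]},
    {"jaw": 1, "travel": [0, 0.001, 0], "turn": [0, 0, 0.045]},
    {"jaw": 1, "travel": [0, 0.001, 0], "turn": [0, 0, 0.05]},
    {"jaw": 1, "travel": [0, 0.001, 0], "turn": [0, 0, 0.053]},
    {"jaw": 1, "travel": [0, 0.001, 0], "turn": [0, 0, 0.055]},
    {"jaw": 1, "travel": [0, 0.001, 0], "turn": [0, 0, 0.056]}
  ]
}}

```text
time_s: 16.48
tool_pos: [0.5941, 0.2004, 0.085]
tool_rot: [-0.0, 0.987, 0.158, -0.0]
wrist_force: [1.9, 0.9, 3.6]
gripper_width: 0.0233
finger_force: 55.0
```

Run:
```python
from h import *
tz(4)
```

```text
hd 18.21 Tz [0.044 0.032 0.042 0.013] mean [ 0.033 -0.057] F [1.8 1.7 3.4] q [-0.19  0.57 -0.32  1.77  0.23  0.84 -1.87]
```

{"method": "move_arm", "body": {
  "steps": [
    {"jaw": 1, "travel": [0, 0, -0.001], "turn": [0, 0, 0.012]},
    {"jaw": 1, "travel": [0, 0, -0.001], "turn": [0, 0, 0.024]},
    {"jaw": 1, "travel": [0, 0, -0.001], "turn": [0, 0, 0.036]},
    {"jaw": 1, "travel": [0, 0, -0.001], "turn": [0, 0, 0.045]},
    {"jaw": 1, "travel": [0, 0, -0.001], "turn": [0, 0, 0.05]},
    {"jaw": 1, "travel": [0, 0, -0.001], "turn": [0, 0, 0.053]},
    {"jaw": 1, "travel": [0, 0, -0.001], "turn": [0, 0, 0.055]},
    {"jaw": 1, "travel": [0, 0, -0.001], "turn": [0, 0, 0.056]}
  ]
}}

```text
time_s: 17.35
tool_pos: [0.594, 0.2003, 0.0851]
tool_rot: [-0.0, 0.997, 0.071, -0.0]
wrist_force: [2.2, 3.6, -1.7]
gripper_width: 0.0238
finger_force: 55.0
```

Run:
```python
from h import *
tz(4)
```

```text
hd 8.13 Tz [0.31  0.376 0.316 0.356] mean [ 0.34 -0.37] F [ 3.   4.3 -1.4] q [-0.22  0.57 -0.27  1.77  0.2   0.83 -2.02]
```

{"method": "move_arm", "body": {
  "steps": [
    {"jaw": 1, "travel": [0, 0, 0], "turn": [0, 0, 0.006]},
    {"jaw": 1, "travel": [0, 0, 0], "turn": [0, 0, 0.012]},
    {"jaw": 1, "travel": [0, 0, 0], "turn": [0, 0, 0.018]},
    {"jaw": 1, "travel": [0, 0, 0], "turn": [0, 0, 0.024]},
    {"jaw": 1, "travel": [0, 0, 0], "turn": [0, 0, 0.029]},
    {"jaw": 1, "travel": [0, 0, 0], "turn": [0, 0, 0.033]},
    {"jaw": 1, "travel": [0, 0, 0], "turn": [0, 0, 0.036]},
    {"jaw": 1, "travel": [0, 0, 0], "turn": [0, 0, 0.036]}
  ]
}}

```text
time_s: 18.22
tool_pos: [0.594, 0.2003, 0.0851]
tool_rot: [-0.0, 1.0, 0.014, -0.0]
wrist_force: [1.9, 4.5, -2.9]
gripper_width: 0.0237
finger_force: 55.0
```

Run:
```python
from h import *
tz(6)
```

```text
hd 1.59 Tz [0.381 0.391 0.372 0.363 0.422 0.402] mean [ 0.388 -0.423] F [ 1.9  4.3 -1.7] q [-0.24  0.56 -0.25  1.77  0.18  0.83 -2.12]
```

{"method": "move_arm", "body": {
  "steps": [
    {"jaw": -1, "travel": [0, 0, 0], "turn": [0, 0, 0]},
    {"jaw": -1, "travel": [0, 0, 0], "turn": [0, 0, 0]},
    {"jaw": -1, "travel": [0, 0, 0], "turn": [0, 0, 0]},
    {"jaw": -1, "travel": [0, 0, 0], "turn": [0, 0, 0]},
    {"jaw": -1, "travel": [0, 0, 0], "turn": [0, 0, 0]},
    {"jaw": -1, "travel": [0, 0, 0], "turn": [0, 0, 0]},
    {"jaw": -1, "travel": [0, 0, 0], "turn": [0, 0, 0]},
    {"jaw": -1, "travel": [0, 0, 0], "turn": [0, 0, 0]}
  ]
}}

```text
time_s: 19.18
tool_pos: [0.5942, 0.1998, 0.0852]
tool_rot: [0.0, 1.0, 0.014, -0.0]
wrist_force: [0.2, -0.8, -0.2]
gripper_width: 0.0735
finger_force: 0.0
```

{"method": "move_arm", "body": {
  "steps": [
    {"jaw": -1, "travel": [0, 0, -0.02], "turn": [0, 0, 0]},
    {"jaw": -1, "travel": [0, 0, -0.06], "turn": [0, 0, 0]},
    {"jaw": -1, "travel": [0, 0, -0.12], "turn": [0, 0, 0]},
    {"jaw": -1, "travel": [0, 0, -0.2], "turn": [0, 0, 0]},
    {"jaw": -1, "travel": [0, 0, -0.3], "turn": [0, 0, 0]},
    {"jaw": -1, "travel": [0, 0, -0.4], "turn": [0, 0, 0]},
    {"jaw": -1, "travel": [0, 0, -0.5], "turn": [0, 0, 0]},
    {"jaw": -1, "travel": [0, 0, -0.5], "turn": [0, 0, 0]}
  ]
}}

```text
time_s: 19.85
tool_pos: [0.5974, 0.2016, 0.2435]
tool_rot: [-0.002, 1.0, 0.014, 0.005]
wrist_force: [0.6, -0.1, 1.2]
gripper_width: 0.0877
finger_force: 0.0
```

Run:
```python
from h import *
st()
c=snap('wrist','w6.png');t=snap('top','t6.png')
o=np.zeros((480,800,3),np.uint8);o[:360,:480]=cv2.resize(c['frame'],(480,360));o[:320,480:]=cv2.resize(t['frame'][80:400,230:550],(320,320));cv2.imwrite('pics/f6.png',o[:,:,::-1])
```

```text
19.85 pos [0.5974 0.2016 0.2435] q [-0.22   0.395 -0.272  1.639  0.117  1.111 -2.065] F [ 0.65 -0.08  1.24] T [ 0.05  -0.026 -0.02 ] w 0.08769242019151006 0.0
[[ 1.     0.028  0.011]
 [ 0.028 -1.     0.004]
 [ 0.011 -0.004 -1.   ]]
```

View pics/f6.png

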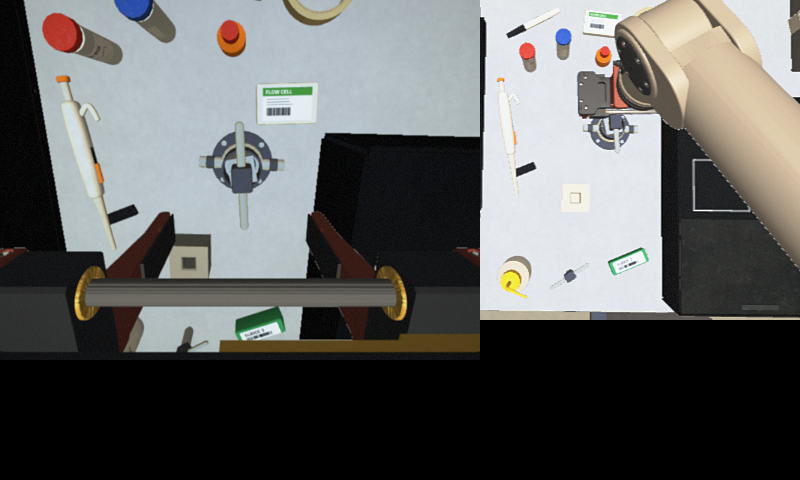

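The final picture shows the key standing in the valve (hub at about 241,178 in the left panel). The stand is empty, the bottles are where they were, and the gripper is clear.

```bash
python3 -c "
from bench import *
print(finish_job())"
```

```text
the job is handed in; nothing more can be done
None
```

I handed the job in at about 20 s. The key is seated in the valve and turned clockwise onto the soft seat, then nipped up an estimated 7 to 8 degrees past the resistance jump, judged from wrist torque of about 0.39 N m. I turned it in one continuous grip of about 273 degrees instead of half turn by half turn, left the key standing with the gripper clear, and disturbed no bottles.

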